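Load a sample cell, latch its index pin and start the scan

TASK

Take the orange sample cell out of the blue rack and slide it into the analyser's bay, the end with the white window first and window up, fully home against the stop. Then lock it there: push the red knob of the sprung index pin all the way towards the bay and sideways into its holding notch, so that it stays when let go; last, push the green scan slide to the end of its travel and let it snap back. Leave the spare cell, the glassware and everything else on the bench where they are.

Things in the scene. Friction and masses are not known exactly. Their poses are not given: they have to be found in the camera images.
- dock: The analyser's sample dock, fixed to the bench, white and blue; place and yaw vary. Origin on the bench under the bay's end stop; x points into the bay, y to the left of that, z up. 'Dock (x, y, z)' below means mm in this frame. Decks 40 mm high on both sides of the bay run from about x = -78 to 0; the white housing behind spans x = 10 to 90, y = -125 to 165, 100 mm high.
- bay_stop (a point): Centre of the bay's floor at its end stop: dock (0, 0, 10), axes as the dock. The cell is home when its head end touches the stop here. The bay is a channel along x, 48 mm wide, its floor 10 mm over the bench; its 60 mm wide, clear hood (underside 47 mm, top 55 mm over the bench) covers it from the mouth to the stop.
- bay_mouth (a point): Centre of the bay's floor at its mouth: dock (-70, 0, 10). The hood and floor end here; only aluminium guides, 47 mm high, reach on to x = -89, flaring out to about 66 mm apart. The cell goes in through here along dock +x.
- cell: The orange sample cell, loose: a bar 130 x 44 x 30 mm, 0.15 to 0.31 kg. Origin at the centre of its underside, z up, head end at its own -x. From the head: orange block 34 mm long with a round white window on top, then a groove across the cell 22 mm long and 20 mm deep for the index pin, then 74 mm of orange body up to the tail. It starts in one of the two rack places, tail inwards.
- cell_head (a point): Lower edge of the cell's head end, in the middle: cell (-65, 0, 0) mm. In the rack only the last 42 to 54 mm of this end stick out, so there the cell can be held only by its window block; in the bay this end is under the hood.
- cell_tail (a point): Lower edge of the cell's tail end, in the middle: cell (65, 0, 0) mm. With the cell home this end sticks 60 mm out of the mouth, and only it can be held there; so the cell must be put down on the bench and taken again by the tail on its way.
- rack: Blue and white drying rack, fixed, place and yaw vary: 100 mm deep (own x = -60 to 40 mm), 200 mm wide, 55 mm high. Origin on the bench; its mouths are on its -x side. Two places at y = +50 and -50 mm: channels 50 mm wide, floor 10 mm and roof underside 47 mm over the bench. A cell comes out straight along the rack's -x; its tail is clear after about 90 mm.
- pin (a joint): Travel in m of the sprung index pin and its knob towards the bay (dock -y): 0 retracted, where the spring pulls it (3.6 N), 0.060 the end (10.8 N). The brass pin, 10 mm thick, 20 mm over the bay's floor, enters the cell's groove when the cell is home, and hits a cell that is not; the cell passes only if it is retracted. Let go, it snaps back unless in the notch (about 0.047).
- knob (a joint): Sideways place in m of the red knob in its J-shaped slot, along dock +x: 0 in the straight run, at most 0.022; a light spring (0.8 to 2.6 N) pushes it to 0. It can shift only while joint pin is over about 0.053; shifted by 0.018 to 0.022 and then let back, it drops behind a tooth into the notch and stays there (pin about 0.047, knob about 0.018).
- knob_grip (a point): On the axis of the red knob, moving with it: an upright cylinder 24 mm in diameter from 47 to 105 mm over the bench, this point at 80 mm. With both joints at 0 it is at dock (-60, 145, 80).
- notch (a point): Where knob_grip rests when the pin is parked in its notch: dock (-42, 98, 80). The way there: from (-60, 145) to (-60, 85), then to (-38, 85), then back to the notch.
- scan_slide (a joint): Travel in m of the green momentary scan slide along dock +x: 0 at rest, 0.050 at its end. The spring gives 3 N at rest and 8 N at the end; it snaps back to 0 when let go.
- slide_grip (a point): In the green slide's upright tab, moving with it: 14 mm thick along dock x, 30 mm wide, from 42 to 90 mm over the bench, this point at 75 mm. At rest it is at dock (-60, -85, 75).
- spare_cell: The grey spare cell, same shape, in the other rack place; leave it. Origin and axes as for the cell.
- beaker: Clear beaker, 60 mm wide, 70 mm high, standing on the bench in front; origin at the centre of its underside.
- bottle: Amber bottle, 64 mm wide, 150 mm high; origin at the centre of its underside.
- tip_box: Blue box 85 x 85 x 60 mm; origin at the centre of its underside.
- ref_puck: Aluminium reference puck, 52 mm wide, 32 mm high, lying on top of the dock's housing (100 mm above the bench); origin at the centre of its underside.
- jar: Small jar, 48 mm wide, 50 mm high, on the rack's roof; origin at the centre of its underside.
- scoop: Steel sampling spoon, 150 mm long, lying on the bench near the robot along its own x, less than 25 mm high; origin near its middle.
Not all that is in view belongs to the job. What is shaped like the cell but purple or turquoise is not meant.

How it is judged:
On the way, in this order (a step that is already met when the one before it is completed fails the run):
1. the cell is fully home in the bay, head first (x of cell_head in the frame of bay_stop between -0.005 and 0.005 m and y of cell_head in the frame of bay_stop between -0.006 and 0.006 m and z of cell_head in the frame of bay_stop between -0.005 and 0.006 m and x of cell in the frame of bay_stop below -0.05 m and angle between cell's own z axis and vertical below 0.08 rad), for 0.2 s.
2. the index pin is parked in its holding notch with the cell home, and stays there untouched (all of step 1 and value of joint pin between 0.043 and 0.0505 m and value of joint knob above 0.014 m and contact force between the fingers and pin below 0.3 N), for 0.2 s.
3. the scan slide is pushed to the end of its travel (within 5 mm) (value of joint pin between 0.043 and 0.0505 m and value of joint knob above 0.014 m and value of joint scan_slide above 0.045 m).
At the end, for the whole second after the job is handed in: The cell rests level in the bay with its head within 5 mm of the stop and 6 mm of the bay's middle line, the index pin rests in its notch (pin 0.043 to 0.0505, knob over 0.014), the scan slide is back within 4 mm of rest, and nothing moves (all of step 1 and value of joint pin between 0.043 and 0.0505 m and value of joint knob above 0.014 m and value of joint scan_slide below 0.004 m and linear speed of cell below 0.02 m/s); the robot touches nothing.
It fails at once if the spare cell is shifted by more than 25 mm (distance of spare_cell from where it was at the start of the episode above 0.025 m).
It fails at once if the beaker, bottle, tip box, reference puck, jar or scoop is shifted by more than 25 mm (distance of any of beaker, bottle, tip_box, ref_puck, jar, scoop from where it was at the start of the episode above 0.025 m).
It fails at once if the beaker, the bottle or the jar is tipped over (angle between any of beaker, bottle, jar's own z axis and vertical above 0.5 rad).
It also fails if it takes over 72 s, if anything falls off the work surface, if the arm or the gripper's body presses on something with over 40 N, if the wrist force passes 120 N, or if a joint passes its speed limit or range.

ROBOT

A 6-joint arm with a two-finger parallel gripper is mounted at the origin on the work surface. World frame = base frame: x ahead of the robot, y to its left, z up, the work surface at z = 0. Lengths are in m, angles in rad, forces in N, time in s.
With the tool pointing down it reaches from about 0.3 to 0.875 m from the base axis. Payload 6.4 kg.
Tool frame: the origin (TCP) lies midway between the tips of the shut fingers; the grasp point (between the pads) lies 19 mm behind it (ctrl.tcp_to_grasp is the distance from the TCP to the grasp point, in m); z points along the fingers, y is the direction in which the jaws open and shut (so a half turn about z gives the same grasp; the last joint's range is limited). The gripper opens to 85 mm and grips with 20 to 120 N. Pads are 22 mm wide; open, the fingers measure 114 mm over their backs; the gripper's body (76 mm by 85 mm) begins 54 mm behind the grasp point. The pads swing forward as they close: fully open they stand 13 mm farther back than shut.
Start: joints at [1.014, 0.181, 1.607, -0, 1.354, -0.206], TCP at [0.198, 0.54, 0.231] pointing down, gripper open.
Joint ranges: [-2.99, 2.99], [-0.89, 2.07], [0.3, 2.58], [-1.14, 4.28], [0, 2.63], [-3.12, 3.12]. Speed limits (rad/s): [2.57, 2.57, 3.01, 3.14, 3.14, 3.14].

INTERFACE

Orientations are given as a unit quaternion [w, x, y, z].
In Python, from bench import monitor, imaging, order, spotter, ctrl gives the robot as it stands.
- The arm moves only by the shell command python3 -m pendant 'ROWS'. ROWS is JSON, a list that holds one entry, the list of rows, each a list of 5 numbers: the shift along the world's x, y, z in mm, then the turn about the world's z in degrees, then the finger opening in mm, from 0 to 85.4. A call has 1 to 8 rows; each row shifts and turns the commanded pose from where the row before left it; what a row does not reach is not made up. A row lasts 1/8 s, in which the tool goes at most 62.5 mm and 10.7 degrees, less where a joint would pass 70% of its speed; a pose out of reach is approached as far as the arm can. A call with a gripper value outside its range is refused whole. The fingers move at their own pace and stop on an object; the grip force is fixed at half the most. Time passes only in rows, so rows that do not move let the fingers close. It gives the time, the measured TCP pose, the force and the opening at its end, in the units of the state.
- monitor.get_obs(): the state, without advancing time (a new reading comes with each control period).
- imaging.camera(name): name is "scene" or "side" or "wrist"; returns a dict with "img" (400x640x3 uint8, red, green, blue), "vfov" (degrees; the focal length in pixels is half the picture's height over the tangent of half this angle, whatever the lens; pixels are square), "cx", "cy" (the principal point, pixels), "origin" and "orientation" of the camera in the world. Camera axes: x right, y down, z forward; pixel columns grow to the right and rows downward; lengths in m; the calibration is good to about 2 mm. A picture is of the moment at which its call begins. There is no depth.
- order.hand_in(): hands the job in, once; it reports no verdict.
Trained networks look in the newest picture that a camera, given by its name, has taken for a name from the list of things; names that differ only in an ending like _2 or _b are one class to them, and where a whole thing is asked for, a point or a joint stands for the part that bears it (a point fixed in the world has none). Each returns a list of dicts, best first, with "confidence" (0 to 1); they miss things now and then, are a little off and sometimes report something else, mostly with a low value. They report only what shows in the picture. A call takes as long as a camera call. They do not tell look-alikes from the thing itself.
- spotter.recognise(camera, thing): "at" ([x, y, z] in m, in the coordinates of the camera as it stood for that picture, good to about 4 mm: the middle of the surface that is visible of it).
- spotter.tip_of(camera, thing): "at" ([x, y, z] in m, in the coordinates of the camera as it stood for that picture, good to about 4 mm: a listed point, or the origin of a listed thing).
The state is a dict: "time_s": time; "q": joint angles; "dq": joint speeds; "joint_efforts": joint torques, N m; "eef_pos": TCP position; "eef_rot": TCP orientation; "wrist_force": force on the tool from outside, world axes, zero at the start; "torque": the same for the moment, N m; "opening": opening from 0.0 (shut) to 1.0 (fully open).
Only numpy, scipy, OpenCV 4.12 (cv2) and the standard library are available. Lean on these libraries where they do the work, as an engineer would, in place of code of your own. Each camera call takes 0.05 s, during which the arm holds its last target. There are 200 camera calls.

## Working session

There is one attempt and no reset: what is moved stays moved. The work goes in short steps, Python scripts to look and compute and a shell command to move; the robot and the scene stay as the last step left them, time stands still between calls to the robot, and variables do not carry over. Pictures are saved under pics/ and viewed, about 8 in all and at most 12, crops included, and the job is handed in when it is done.

```bash
mkdir -p pics; ls; cat > h.py <<'E'
import numpy as np, cv2
from scipy.spatial.transform import Rotation as R
from bench import monitor, imaging, order, spotter, ctrl
def rot(q): return R.from_quat([q[1],q[2],q[3],q[0]]).as_matrix()
def cam(n,save=None):
    c=imaging.camera(n)
    if save: cv2.imwrite('pics/'+save,c['img'][:,:,::-1])
    return c
def w(c,p): return rot(c['orientation'])@np.array(p)+np.array(c['origin'])
def look(n,c,things,fn='tip_of'):
    for t in things:
        try:
            for d in getattr(spotter,fn)(n,t)[:3]: print(n,fn,t,round(d['confidence'],2),(w(c,d['at'])*1000).round(0))
        except Exception as e: print(t,e)
def ray(c,u,v,z):
    f=200/np.tan(np.radians(c['vfov']/2)); d=rot(c['orientation'])@np.array([(u-c['cx'])/f,(v-c['cy'])/f,1]); o=np.array(c['origin'])
    return o+d*(z-o[2])/d[2]
def proj(c,p):
    f=200/np.tan(np.radians(c['vfov']/2)); q=rot(c['orientation']).T@(np.array(p)-np.array(c['origin'])); return f*q[0]/q[2]+c['cx'],f*q[1]/q[2]+c['cy']
E
cat > a.py <<'E'
from h import *
T=['dock','bay_stop','bay_mouth','cell','cell_head','rack','knob_grip','notch','slide_grip','spare_cell','beaker','bottle','tip_box','ref_puck','jar','scoop']
for n in ('scene','side'):
    c=cam(n,n+'0.png'); print(n,c['vfov'],c['origin'],c['orientation'])
    look(n,c,T)
o=monitor.get_obs(); print(o['time_s'],o['eef_pos'],o['eef_rot'],ctrl.tcp_to_grasp)
E
python3 a.py; python3 -c "
import cv2,numpy as np
cv2.imwrite('pics/both0.png',np.vstack([cv2.imread('pics/scene0.png'),cv2.imread('pics/side0.png')])[:, :])
"
```

```text
pics
scene 48.106827306717534 [ 1.28170311 -0.60684063  0.80728039] [-0.4117933   0.79603649  0.39965967 -0.19241708]
scene tip_of dock 0.97 [ 620. -200.   -6.]
scene tip_of bay_stop 0.53 [548. 170.   8.]
scene tip_of bay_mouth 0.63 [ 550. -193.   11.]
scene tip_of bay_mouth 0.55 [568. 271.   5.]
scene tip_of cell 0.82 [ 348. -297.   -2.]
scene tip_of cell 0.72 [564. 466.  -2.]
scene tip_of cell 0.68 [548. 170.   6.]
scene tip_of cell_head 0.86 [ 410. -285.   -5.]
scene tip_of cell_head 0.81 [516. 515.  -4.]
scene tip_of cell_head 0.51 [481. 182.   5.]
scene tip_of rack 0.97 [595. 212.  -2.]
scene tip_of rack 0.55 [400. 440.  -8.]
scene tip_of knob_grip 0.47 [586. -50.  74.]
scene tip_of notch 0.97 [597. -97.  78.]
scene tip_of spare_cell 0.65 [567. 269.   3.]
scene tip_of beaker 0.88 [453.  36.  -5.]
scene tip_of bottle 0.83 [400. 442.  -7.]
scene tip_of bottle 0.74 [ 549. -190.    8.]
scene tip_of tip_box 0.79 [ 437. -464.   -3.]
scene tip_of tip_box 0.58 [595. 215.  -1.]
scene tip_of ref_puck 0.86 [ 666. -260.   99.]
scene tip_of jar 0.83 [613. 268.  53.]
scene tip_of scoop 0.73 [
[... 641 characters left out ...]
e tip_of notch 0.98 [596. -98.  80.]
side tip_of slide_grip 0.54 [ 552. -274.   75.]
side tip_of slide_grip 0.29 [395. -17.   3.]
side tip_of slide_grip 0.24 [580. -47.  81.]
side tip_of spare_cell 0.65 [ 555. -190.   10.]
side tip_of beaker 0.88 [449.  31.   3.]
side tip_of beaker 0.16 [541. 169.  11.]
side tip_of bottle 0.57 [398. 448.   1.]
side tip_of bottle 0.56 [597. -98.  78.]
side tip_of tip_box 0.83 [ 428. -468.    0.]
side tip_of jar 0.66 [614. 264.  56.]
side tip_of jar 0.52 [394. -15.  -2.]
side tip_of jar 0.43 [ 622. -204.   -5.]
side tip_of scoop 0.69 [394. -16.   2.]
1.7 [0.19758931 0.53998754 0.23126042] [-1.73817718e-05  1.74508881e-01  9.84655599e-01 -2.58566778e-05] 0.0187
```

View pics/scene0.png

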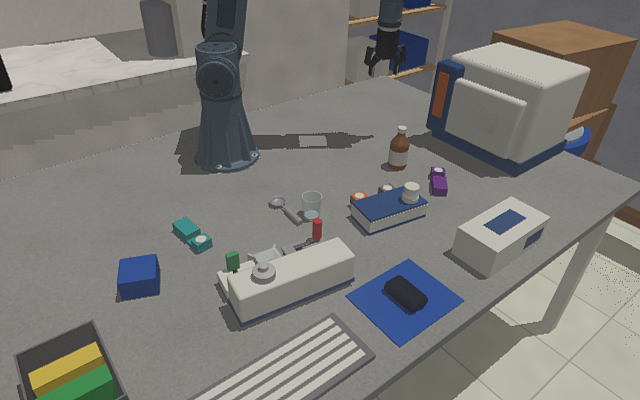

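View pics/side0.png

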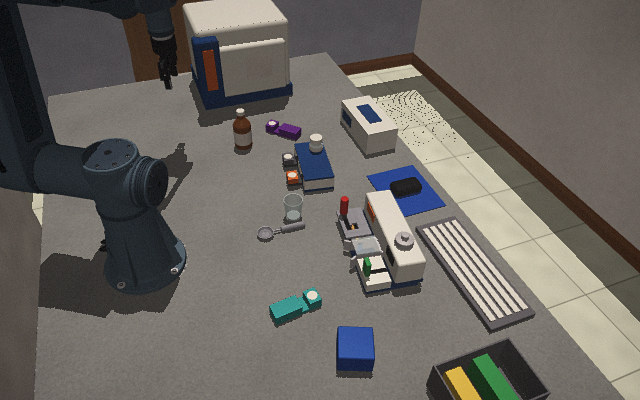

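The scene picture shows the orange head at about (358,198), beside the grey spare at (386,188), both sticking out of the rack. The dock is in the middle, with the red knob at (317,228) and the green tab at (232,261). The side picture agrees: orange (292,177), knob (344,206), tab (367,267). I'll move above the cell head next.

```bash
python3 -m pendant '[[[38,-45,0,1,85],[38,-45,0,1,85],[38,-45,0,1,85],[38,-45,0,1,85],[38,-45,0,1,85],[38,-45,0,1,85],[38,-45,-15,1,85],[28,-45,-15,1,60]]]'
cat > b.py <<'E'
from h import *
import sys
c=cam('wrist',sys.argv[1]); print(c['vfov'],c['origin'],c['orientation'])
look('wrist',c,sys.argv[2:])
o=monitor.get_obs(); print(o['time_s'],o['eef_pos'].round(4) if hasattr(o['eef_pos'],'round') else o['eef_pos'],o['eef_rot'],o['q'],o['opening'],o['wrist_force'])
E
python3 b.py w1.png cell cell_head spare_cell rack jar
```

```text
time_s: 2.7
eef_pos: [0.4932, 0.1782, 0.2014]
eef_rot: [0.001, 0.105, 0.994, 0.0]
wrist_force: [0.1, -0.5, -0.6]
opening: 0.811
65.78651225876659 [0.41670272 0.19386975 0.34414882] [0.11788189 0.76867525 0.62132435 0.09590763]
wrist tip_of cell 0.82 [544. 171.  14.]
wrist tip_of cell 0.75 [561. 472.   2.]
wrist tip_of cell_head 0.79 [478. 180.  13.]
wrist tip_of cell_head 0.71 [512. 516.   3.]
wrist tip_of spare_cell 0.94 [562. 270.  10.]
wrist tip_of spare_cell 0.32 [544. 174.  12.]
wrist tip_of rack 0.62 [593. 210.   1.]
wrist tip_of jar 0.8 [613. 262.  56.]
3.0 [0.4913 0.1807 0.2016] [5.52871250e-05 1.05180507e-01 9.94453124e-01 2.06348003e-04] [ 1.25307862e-01  9.46926283e-02  1.76629833e+00  3.92933840e-04
  1.28039972e+00 -1.23485011e+00] 0.7016353929070765 [-0.3306012  -0.03964488  0.50579378]
```

View pics/w1.png

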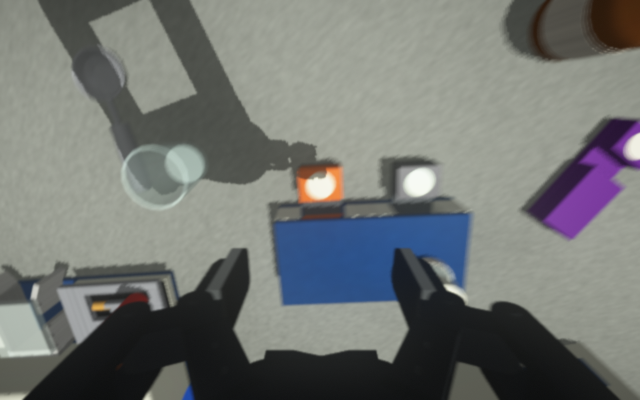

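The wrist picture has image right = world +y and down = +x. It shows the orange window at (320,184), the grey one at (419,181) and the rack roof edge at row ~215. I'll compute the position and yaw from these.

```bash
cat > e.py <<'E'
from h import *
# recompute with stored wrist calib
c=dict(vfov=65.78651225876659,cx=320,cy=200,origin=[0.41670272,0.19386975,0.34414882],orientation=[0.11788189,0.76867525,0.62132435,0.09590763])
im=cv2.imread('pics/w1.png'); hsv=cv2.cvtColor(im,cv2.COLOR_BGR2HSV)
m=cv2.inRange(hsv,(5,150,120),(18,255,255)); m[:,:280]=0;m[:,360:]=0;m[206:]=0
ys,xs=np.nonzero(m); print(xs.min(),xs.max(),ys.min(),ys.max())
r=cv2.minAreaRect(np.c_[xs,ys].astype(np.float32)); b=cv2.boxPoints(r); print(b)
for p in b: print((ray(c,*p,0.040)*1000).round(1))
for nm,rg in(('or',(300,340)),('gr',(400,437))):
    g=im.min(2); mm=np.zeros_like(g); mm[166:200,rg[0]:rg[1]]=(g[166:200,rg[0]:rg[1]]>170); M=cv2.moments(mm,True)
    u,v=M['m10']/M['m00'],M['m01']/M['m00']; print(nm,u,v,(ray(c,u,v,.040)*1000).round(1))
for p in((276,221),(470,213),(283,305)): print(p,(ray(c,*p,.055)*1000).round(1))
E
python3 e.py; python3 -c "
from bench import imaging; c=imaging.camera('wrist'); print(c['cx'],c['cy'],c.keys())"
```

```text
298 340 166 201
[[297.00305 168.0554 ]
 [338.76306 165.7354 ]
 [340.6277  199.29848]
 [298.86768 201.61848]]
[472.9 158.6  40. ]
[479.4 199.9  40. ]
[514.1 195.   40. ]
[507.6 152.4  40. ]
or 320.27810650887574 186.58579881656806 [496.5 177.4  40. ]
gr 419.00921052631577 181.7907894736842 [512.6 276.2  40. ]
(276, 221) [518.1 127.3  55. ]
(470, 213) [550.3 318.   55. ]
(283, 305) [615.4 110.   55. ]
320.6436542389414 197.71986191595064 dict_keys(['img', 'vfov', 'cx', 'cy', 'origin', 'orientation'])
```

```bash
python3 -m pendant '[[[4,-4,-40,2.3,60],[0,0,-50,0,60],[0,0,-50,0,60],[0,0,-35,0,60],[0,0,-15,0,60],[0,0,0,0,30],[0,0,0,0,30],[0,0,0,0,30]]]'; python3 -m pendant '[[[0,0,0,0,30],[0,0,0,0,30]]]'; python3 b.py w2.png cell cell_head
```

```text
time_s: 4.05
eef_pos: [0.4965, 0.1762, 0.0125]
eef_rot: [0.001, 0.085, 0.996, 0.0]
wrist_force: [0.6, -0.0, -1.2]
opening: 0.506
time_s: 4.3
eef_pos: [0.4963, 0.1762, 0.0119]
eef_rot: [0.001, 0.085, 0.996, 0.0]
wrist_force: [0.3, 2.1, -2.5]
opening: 0.506
65.78651225876659 [0.41919852 0.18880534 0.154676  ] [0.11588086 0.75610293 0.6365628  0.09832484]
wrist tip_of cell 0.7 [550. 171.  14.]
wrist tip_of cell_head 0.87 [479. 176.  11.]
4.45 [0.4962 0.1762 0.0117] [5.92237967e-04 8.53771867e-02 9.96348497e-01 2.39004601e-04] [ 1.15475168e-01  3.86183407e-01  1.86101937e+00  2.97751601e-04
  8.93133845e-01 -1.28454516e+00] 0.5070171047770446 [ 0.90883783  1.81258408 -1.29253775]
```

View pics/w2.png

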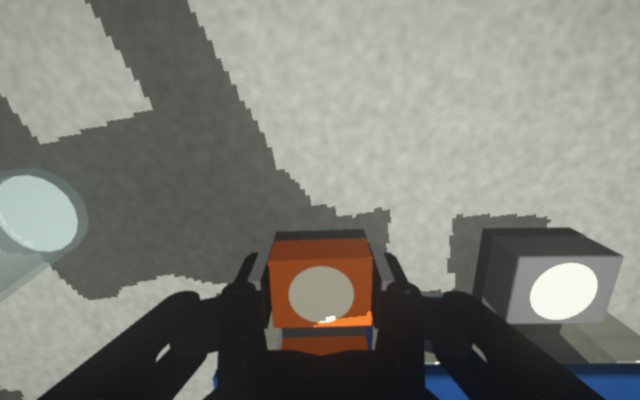

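The cell is gripped squarely at the window block (window at (321,293), opening 43 mm). Next I pull it out of the rack.

```bash
python3 -m pendant '[[[0,0,2,0,30],[-20,3.4,0,0,30],[-30,5.1,0,0,30],[-30,5.1,0,0,30],[-30,5.1,0,0,30],[0,0,40,0,30],[0,0,50,0,30],[0,0,20,0,30]]]'; python3 b.py w3.png cell spare_cell
```

```text
time_s: 5.45
eef_pos: [0.3866, 0.1947, 0.126]
eef_rot: [0.002, 0.085, 0.996, 0.0]
wrist_force: [0.8, -0.1, -3.2]
opening: 0.507
65.78651225876659 [0.30927098 0.20728812 0.26858634] [0.11662649 0.75595046 0.63652242 0.09887554]
wrist tip_of cell 0.75 [440. 186. 131.]
wrist tip_of cell 0.66 [561. 473.   1.]
wrist tip_of spare_cell 0.86 [562. 268.  10.]
5.6 [0.3859 0.1945 0.1239] [8.53151679e-04 8.54449219e-02 9.96342530e-01 1.81618330e-05] [ 1.91176827e-01 -1.13503630e-02  2.05111987e+00 -4.83833237e-04
  1.10017188e+00 -1.20830193e+00] 0.5061151950674911 [-0.10680613 -0.2463742  -3.17397607]
```

```bash
python3 -m pendant '[[[4,-22,0,-10.5,30],[4,-22,0,-10.5,30],[4,-22,0,-10.5,30],[4,-22,0,-10.5,30],[4,-22,0,-10.5,30],[4,-22,0,-10.5,30],[4,-22,0,-10.5,30],[4,-22,0,-10.5,30]]]'
python3 -m pendant '[[[4,-22,0,-10.5,30],[4,-22,0,-10.5,30],[4,-22,0,-10.5,30],[4,-22,0,-10.5,30],[4,-22,0,-10.5,30],[4,-22,0,-10.5,30],[4,-22,0,-10.5,30],[4,-22,0,-10.5,30]]]'
python3 -m pendant '[[[4,-19,0,-10.5,30],[0,0,0,0,30]]]'; python3 b.py w4.png bay_stop bay_mouth cell_tail knob_grip slide_grip cell
```

```text
time_s: 6.6
eef_pos: [0.4161, 0.0182, 0.1213]
eef_rot: [-0.002, 0.732, 0.681, -0.001]
wrist_force: [0.9, 0.0, -2.7]
opening: 0.507
time_s: 7.6
eef_pos: [0.4483, -0.1574, 0.121]
eef_rot: [-0.001, 1.0, 0.016, -0.002]
wrist_force: [-0.2, -0.3, -2.3]
opening: 0.505
time_s: 7.85
eef_pos: [0.4526, -0.1768, 0.1214]
eef_rot: [-0.001, 0.997, -0.073, -0.001]
wrist_force: [0.3, 0.3, -3.0]
opening: 0.507
65.78651225876659 [ 0.52733178 -0.18857298  0.26405861] [-0.09950589 -0.64599273  0.74783075  0.11636635]
wrist tip_of bay_mouth 0.57 [ 553. -192.   11.]
wrist tip_of cell_tail 0.39 [ 546. -275.   76.]
wrist tip_of cell_tail 0.21 [ 464. -180.  122.]
wrist tip_of knob_grip 0.79 [578. -49.  80.]
wrist tip_of slide_grip 0.79 [ 550. -273.   76.]
wrist tip_of cell 0.91 [ 402. -171.  127.]
wrist tip_of cell 0.72 [ 343. -295.   -2.]
wrist tip_of cell 0.69 [ 554. -185.   12.]
8.2 [ 0.4534 -0.1757  0.1231] [-1.19442829e-04  9.97437711e-01 -7.15399365e-02 -1.89358806e-04] [-6.14323890e-01  1.14520219e-01  1.92035362e+00  1.00209145e-05
  1.10716649e+00  1.09967016e+00] 0.5057129026707914 [-0.04235671 -0.466985   -2.39041068]
```

View pics/w4.png

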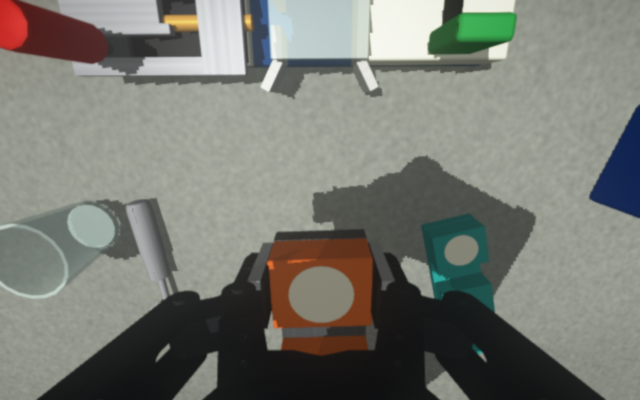

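The cell is held level with its window at (321,293), head towards the dock. The guides are at (270,78) and (370,78), the knob is at the left edge and the green tab at (475,30). I'll set the cell down, release it and move over its tail.

```bash
python3 -m pendant '[[[0,0,-50,0,30],[0,0,-50,0,30],[0,0,-15,0,30],[0,0,-6,0,30],[0,0,0,0,30],[0,0,0,0,62],[0,0,0,0,62],[0,0,0,0,62]]]'
python3 -m pendant '[[[0,0,50,0,62],[-20,3,40,0,62],[-40,5.5,10,0,62],[-35,5,0,0,62],[0,0,0,0,62]]]'; python3 b.py w5.png bay_stop bay_mouth cell_head knob_grip slide_grip cell
```

```text
time_s: 9.2
eef_pos: [0.4541, -0.1767, 0.0031]
eef_rot: [0.0, 0.997, -0.072, 0.001]
wrist_force: [0.1, -0.1, 0.1]
opening: 0.725
time_s: 9.82
eef_pos: [0.3569, -0.1621, 0.1023]
eef_rot: [-0.0, 0.997, -0.073, -0.0]
wrist_force: [0.4, 0.2, 0.1]
opening: 0.729
65.78651225876659 [ 0.4312834  -0.17362644  0.2451259 ] [-0.09912092 -0.64611859  0.74796142  0.11515003]
wrist tip_of cell_head 0.82 [ 412. -282.    2.]
wrist tip_of cell_head 0.7 [ 465. -178.    5.]
wrist tip_of cell_head 0.51 [452.  38.   1.]
wrist tip_of cell 0.64 [ 343. -296.   -5.]
wrist tip_of cell 0.58 [ 405. -170.    2.]
10.175 [ 0.3591 -0.163   0.1023] [-3.58635952e-05  9.97394661e-01 -7.21379838e-02 -1.06831909e-05] [-7.29337222e-01 -6.36157920e-02  2.15368164e+00  5.03769981e-05
  1.05158754e+00  9.85835501e-01] 0.7224869711968184 [-1.2407016  -0.37080891 -0.97990176]
```

View pics/w5.png

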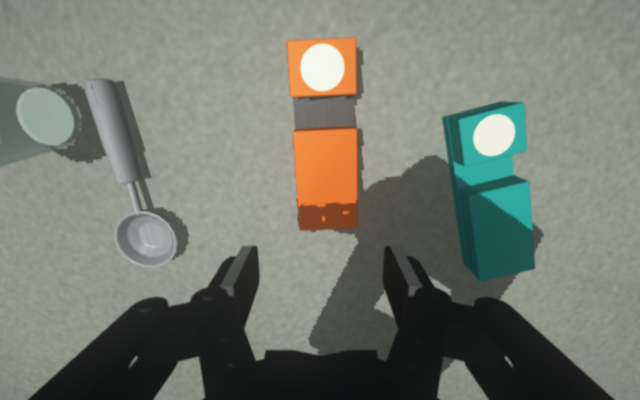

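The cell lies flat with its window up at (322,67) and its tail end at row 229. Nothing else was touched. I'll get its pose from the corners.

```bash
cat > f.py <<'E'
from h import *
def c_(o,q): return dict(vfov=65.78651225876659,cx=320.64,cy=197.72,origin=o,orientation=q)
c=c_([ 0.4312834,-0.17362644,0.2451259 ],[-0.09912092,-0.64611859,0.74796142,0.11515003])
for p in((287,41),(356,38),(294,129),(356,129),(299,229),(357,228)): print(p,(ray(c,*p,.030)*1000).round(1))
im=cv2.imread('pics/w5.png'); g=im.min(2); mm=np.zeros_like(g); mm[40:95,295:350]=(g[40:95,295:350]>170); M=cv2.moments(mm,True)
print('window',(ray(c,M['m10']/M['m00'],M['m01']/M['m00'],.030)*1000).round(1))
# dock from w4
c=c_([0.52733178,-0.18857298,0.26405861],[-0.09950589,-0.64599273,0.74783075,0.11636635])
im=cv2.imread('pics/w4.png'); cv2.imwrite('pics/w4c.png',cv2.resize(im[0:110,60:520],None,fx=1.73,fy=1.73,interpolation=cv2.INTER_CUBIC))
E
python3 f.py
```

```text
(287, 41) [ 469.6 -157.8   30. ]
(356, 38) [ 465.  -200.9   30. ]
(294, 129) [ 415.5 -152.8   30. ]
(356, 129) [ 409.4 -194.7   30. ]
(299, 229) [ 342.2 -143.9   30. ]
(357, 228) [ 336.7 -187.3   30. ]
window [ 451.5 -177.3   30. ]
```

View pics/w4c.png

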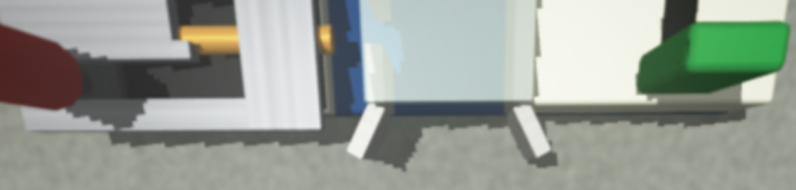

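The enlarged crop shows the bay guides clearly: bases at (384,105) and (512,107), tips at (362,158) and (537,157) in crop pixels. I can take the bay's middle line and yaw from these.

```bash
cat >> f.py <<'E'
print('dock')
P={}
for n,p,z in(('Ltip',(362,158),47),('Rtip',(537,157),47),('Lb',(384,105),47),('Rb',(512,107),47),('ldeck1',(25,130),40),('ldeck2',(320,130),40),('rd1',(535,103),40),('rd2',(772,103),40),('tabTopL',(690,70),90),('tabTopR',(783,70),90)):
    P[n]=ray(c,60+p[0]/1.73,p[1]/1.73,z/1000)*1000; print(n,P[n].round(1))
print((P['Ltip']+P['Rtip'])/2,(P['Lb']+P['Rb'])/2)
for a,b in(('Rtip','Ltip'),('Rb','Lb'),('ldeck2','ldeck1'),('rd2','rd1'),('tabTopR','tabTopL')):
    d=P[a]-P[b]; print(a,b,np.hypot(*d[:2]).round(1),np.degrees(np.arctan2(-d[0],-d[1])).round(2))
X=rot(c['orientation']); print('cam x axis yaw',np.degrees(np.arctan2(-X[0,0],-X[1,0])))
E
python3 f.py|sed -n '/dock/,$p'
```

```text
dock
Ltip [ 537.5 -155.2   47. ]
Rtip [ 528.1 -221.7   47. ]
Lb [ 554.7 -167.    47. ]
Rb [ 547.  -214.2   47. ]
ldeck1 [567.2 -25.9  40. ]
ldeck2 [ 550.4 -140.    40. ]
rd1 [ 547.8 -223.9   40. ]
rd2 [ 534.5 -314.1   40. ]
tabTopL [ 545.5 -262.    90. ]
tabTopR [ 541.5 -289.    90. ]
[ 532.78149572 -188.47944393   47.        ] [ 550.84738514 -190.61195786   47.        ]
Rtip Ltip 67.1 8.06
Rb Lb 47.8 9.2
ldeck2 ldeck1 115.3 8.38
rd2 rd1 91.1 8.38
tabTopR tabTopL 27.3 8.39
cam x axis yaw 8.371104462470262
```

```bash
python3 -m pendant '[[[-2,-3.5,-40,0,62],[0,0,-40,0,62],[0,0,-12,0,62],[0,0,-6,0,62],[0,0,0,0,30],[0,0,0,0,30],[0,0,0,0,30],[0,0,0,0,30]]]'
python3 -m pendant '[[[0,0,6,0,30],[0,0,7,0,30],[20,1,0,0,30],[20,-3,0,0,30],[18,-2.5,0,0,30],[0,0,0,0,30]]]'; python3 b.py w6.png cell cell_head
```

```text
time_s: 11.18
eef_pos: [0.3574, -0.1669, 0.0053]
eef_rot: [0.001, 0.997, -0.072, 0.001]
wrist_force: [0.4, 1.8, 6.0]
opening: 0.502
time_s: 11.92
eef_pos: [0.4155, -0.1712, 0.0177]
eef_rot: [0.0, 0.997, -0.072, 0.0]
wrist_force: [-0.4, -1.3, -3.0]
opening: 0.506
65.78651225876659 [ 0.48975107 -0.18246001  0.16066862] [-0.09904441 -0.64685656  0.74745849  0.11433547]
wrist tip_of cell 0.92 [ 462. -178.   17.]
wrist tip_of cell 0.83 [ 340. -294.   -5.]
wrist tip_of cell_head 0.86 [ 522. -183.   14.]
wrist tip_of cell_head 0.64 [ 410. -284.    1.]
12.075 [ 0.4136 -0.1703  0.0171] [-3.61670005e-04  9.97381379e-01 -7.23175318e-02 -6.55391555e-04] [-6.56953911e-01  2.34239367e-01  2.05700969e+00 -1.59628988e-04
  8.51835897e-01  1.05870911e+00] 0.5025576832990639 [ 0.20568727  0.02735696 -2.51163024]
```

View pics/w6.png

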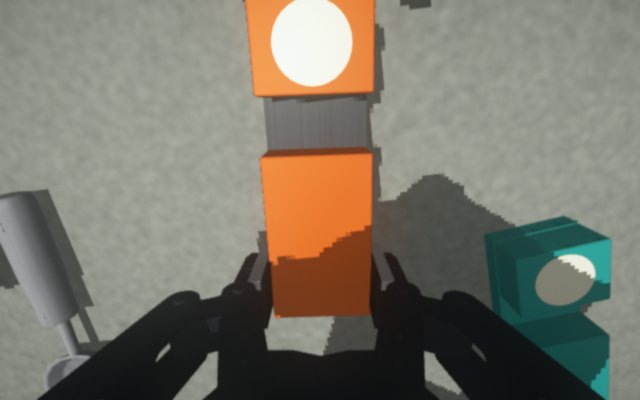

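The cell is held by the tail, with its tail edge at row 316 and the window at (312,42). It looks turned about 2° against the tool, so I'll compute it.

```bash
cat > g.py <<'E'
from h import *
c=dict(vfov=65.78651225876659,cx=320.64,cy=197.72,origin=[0.48975107,-0.18246001,0.16066862],orientation=[-0.09904441,-0.64685656,0.74745849,0.11433547])
im=cv2.imread('pics/w6.png'); hsv=cv2.cvtColor(im,cv2.COLOR_BGR2HSV); m=cv2.inRange(hsv,(4,150,60),(20,255,255))
L=[];Rr=[]
for v in list(range(12,90,6))+list(range(160,250,6)):
    xs=np.nonzero(m[v,230:400])[0]+230; L.append(ray(c,xs.min(),v,.042)*1000); Rr.append(ray(c,xs.max()+1,v,.042)*1000)
L=np.array(L);Rr=np.array(Rr)
for A in(L,Rr,(L+Rr)/2):
    k=np.polyfit(A[:,0],A[:,1],1); print(np.degrees(np.arctan(k[0])),np.polyval(k,[415,525]), np.abs(A[:,1]-np.polyval(k,A[:,0])).max())
print((ray(c,322,316,.042)*1000))
E
python3 g.py
```

```text
-6.449143430032849 [-149.77857326 -162.21259508] 0.3001190746484781
-6.104803810619543 [-194.02856419 -205.79350102] 0.36298170063301427
-6.277028100960942 [-171.9130963  -184.01257091] 0.21428525056262515
[ 396.80240808 -169.62458602   42.        ]
```

```bash
python3 -m pendant '[[[0,1,0,-2,30],[0,0,0,0,30],[15,-2.2,0,0,30],[15,-2.2,0,0,30],[15,-2.2,0,0,30],[0,0,0,0,30]]]'; python3 -m pendant '[[[10,-1.5,0,0,30],[10,-1.5,0,0,30],[10,-1.5,0,0,30],[5,-0.7,0,0,30],[0,0,0,0,30]]]'; python3 b.py w7.png bay_mouth cell
```

```text
time_s: 12.82
eef_pos: [0.4612, -0.1769, 0.0174]
eef_rot: [0.0, 0.996, -0.089, 0.001]
wrist_force: [0.0, -0.4, -3.1]
opening: 0.505
time_s: 13.45
eef_pos: [0.4949, -0.1816, 0.0173]
eef_rot: [0.0, 0.996, -0.09, 0.0]
wrist_force: [-0.4, -0.3, -3.4]
opening: 0.502
65.78651225876659 [ 0.56879633 -0.19569104  0.1601282 ] [-0.09709993 -0.63349219  0.75872623  0.11659223]
wrist tip_of cell 0.66 [ 541. -191.   14.]
13.6 [ 0.4942 -0.1814  0.0171] [-1.34731375e-04  9.95964293e-01 -8.97497651e-02 -2.96672102e-04] [-5.77478799e-01  3.76844315e-01  1.85914137e+00 -5.07260765e-05
  9.06257407e-01  1.17309022e+00] 0.5046221150556397 [ 0.19950611 -0.13993713 -2.14245673]
```

View pics/w7.png

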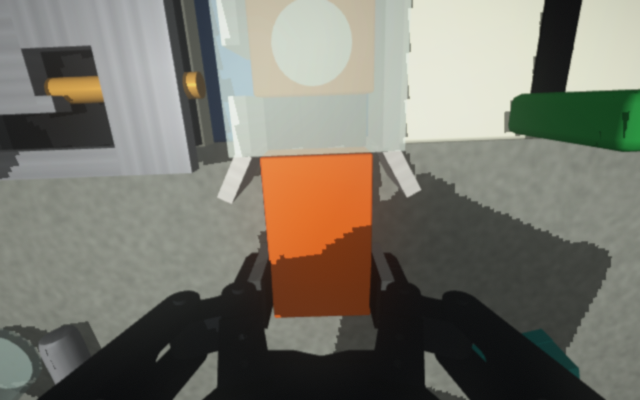

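The cell is under the hood, centred between the guides, with no side force. About 15 mm remain.

```bash
python3 -m pendant '[[[7,-1,0,0,30],[5,-0.8,-1.5,0,30],[2,-0.3,0,0,30],[0,0,0,0,30]]]'; python3 -m pendant '[[[1.5,-0.2,0,0,30],[0,0,0,0,30]]]';python3 -m pendant '[[[1.5,-0.2,0,0,30],[0,0,0,0,30]]]'
```

```text
time_s: 14.1
eef_pos: [0.5089, -0.1838, 0.0158]
eef_rot: [0.0, 0.996, -0.09, 0.0]
wrist_force: [0.9, -0.0, -1.9]
opening: 0.51
time_s: 14.35
eef_pos: [0.5101, -0.1839, 0.0158]
eef_rot: [-0.0, 0.996, -0.09, 0.0]
wrist_force: [0.5, 0.3, -3.2]
opening: 0.507
time_s: 14.6
eef_pos: [0.5113, -0.184, 0.0157]
eef_rot: [-0.0, 0.996, -0.09, -0.0]
wrist_force: [-1.0, 0.2, -1.5]
opening: 0.505
```

```bash
python3 -m pendant '[[[1.5,-0.2,0,0,30],[0,0,0,0,30]]]'; python3 -m pendant '[[[1.5,-0.2,0,0,30],[0,0,0,0,30]]]';python3 -m pendant '[[[1.5,-0.2,0,0,30],[0,0,0,0,30]]]'
```

```text
time_s: 14.85
eef_pos: [0.5112, -0.1839, 0.0153]
eef_rot: [-0.0, 0.996, -0.09, -0.002]
wrist_force: [-9.1, -0.9, 1.1]
opening: 0.504
time_s: 15.1
eef_pos: [0.5113, -0.1839, 0.0153]
eef_rot: [-0.001, 0.996, -0.09, -0.004]
wrist_force: [-14.8, -0.4, 7.6]
opening: 0.504
time_s: 15.35
eef_pos: [0.5112, -0.1838, 0.0152]
eef_rot: [-0.001, 0.996, -0.089, -0.005]
wrist_force: [-21.7, -0.4, 13.7]
opening: 0.505
```

The cell contacts the stop (21 N, no further motion). I'll relieve the push, release, rise, and go over the knob.

```bash
python3 -m pendant '[[[-4,0.6,0,0,30],[0,0,0,0,30],[0,0,0,0,64],[0,0,0,0,64],[0,0,30,0,64],[0,0,50,2,64],[0,0,60,0,64],[0,0,0,0,64]]]'; python3 b.py w8.png cell cell_tail knob_grip slide_grip bay_mouth
```

```text
time_s: 16.35
eef_pos: [0.5162, -0.1862, 0.1621]
eef_rot: [0.003, 0.997, -0.072, 0.006]
wrist_force: [-0.5, 0.1, 0.1]
opening: 0.746
65.78651225876659 [ 0.58902575 -0.19672076  0.30588836] [-0.09714165 -0.64699799  0.74839242  0.10893069]
wrist tip_of cell 0.95 [ 558. -190.   16.]
wrist tip_of cell 0.61 [ 551. -275.   77.]
wrist tip_of cell_tail 0.67 [ 494. -182.   13.]
wrist tip_of knob_grip 0.56 [577. -50.  77.]
wrist tip_of slide_grip 0.94 [ 551. -273.   75.]
16.65 [ 0.5113 -0.1835  0.1541] [-7.30525404e-04  9.97378821e-01 -7.23415246e-02 -1.28714226e-03] [-5.63257083e-01  1.95490813e-01  1.75533091e+00  8.07598173e-05
  1.19372998e+00  1.15231910e+00] 0.7455591588929816 [-0.57312209 -1.19328312  0.01863169]
```

View pics/w8.png

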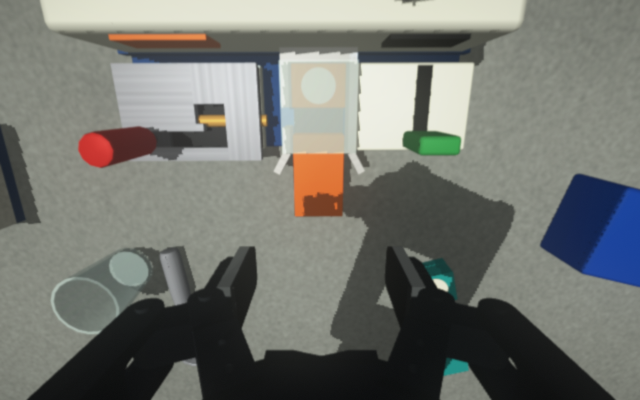

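The cell sits in the bay under the hood with its tail edge at (319,216). The pin is aligned with the groove, the knob top is at about (97,149), and the tab top at about (433,140).

```bash
python3 - <<'E'
from h import *
c=dict(vfov=65.78651225876659,cx=320.64,cy=197.72,origin=[ 0.58902575,-0.19672076,0.30588836],orientation=[-0.09714165,-0.64699799,0.74839242,0.10893069])
for n,p,z in(('knob',(97,149),.105),('tabfrontL',(406,136),.09),('tabfrontR',(459,138),.09),('tailL',(294,215),.04),('tailR',(344,216),.04)): print(n,(ray(c,*p,z)*1000).round(1))
O=np.array([622.5,-200.8]);a=np.radians(-8.4);M=np.array([[np.cos(a),-np.sin(a)],[np.sin(a),np.cos(a)]])
for p in((-60,145),(-60,85),(-38,85),(-42,98),(-60,-85),(-90,-85),(-28,-85)): print(p,(O+M@p).round(1))
E
```

```text
knob [582.4 -50.7 105. ]
tabfrontL [ 559.8 -252.8   90. ]
tabfrontR [ 553.2 -289.    90. ]
tailL [ 496.7 -159.9   40. ]
tailR [ 489.1 -205.    40. ]
(-60, 145) [584.3 -48.6]
(-60, 85) [ 575.6 -107.9]
(-38, 85) [ 597.3 -111.2]
(-42, 98) [595.3 -97.7]
(-60, -85) [ 550.7 -276.1]
(-90, -85) [ 521.  -271.7]
(-28, -85) [ 582.4 -280.8]
```

```bash
python3 -m pendant '[[[24,45,0,0,64],[24,45,0,0,64],[24,44,0,0,64],[0,0,-40,0,64],[0,0,-38,0,64],[0,0,-10,0,64],[0,0,0,0,10],[0,0,0,0,10]]]'; python3 -m pendant '[[[0,0,0,0,10],[0,0,0,0,10],[0,0,0,0,10]]]'
```

```text
time_s: 17.65
eef_pos: [0.5852, -0.0507, 0.0693]
eef_rot: [0.0, 0.997, -0.073, 0.001]
wrist_force: [-0.2, 0.1, 0.1]
opening: 0.333
time_s: 18.02
eef_pos: [0.5853, -0.05, 0.0695]
eef_rot: [-0.0, 0.997, -0.072, 0.002]
wrist_force: [-0.5, 2.7, 6.6]
opening: 0.264
```

```bash
python3 -m pendant '[[[-2.2,-15,0,0,10],[-2.2,-15,0,0,10],[-2.2,-15,0,0,10],[-2,-13,0,0,10],[0,0,0,0,10]]]'; python3 -m pendant '[[[-0.4,-3,0,0,10],[0,0,0,0,10]]]'
```

```text
time_s: 18.65
eef_pos: [0.5771, -0.1074, 0.0696]
eef_rot: [-0.001, 0.997, -0.073, 0.002]
wrist_force: [1.5, 9.6, 7.2]
opening: 0.264
time_s: 18.9
eef_pos: [0.5768, -0.1084, 0.0697]
eef_rot: [-0.002, 0.997, -0.072, 0.002]
wrist_force: [3.1, 13.8, 8.9]
opening: 0.268
```

```bash
python3 -m pendant '[[[8,-1.2,0,0,10],[8,-1.2,0,0,10],[6,-0.8,0,0,10],[0,0,0,0,10]]]'; python3 -m pendant '[[[0,0,0,0,10]]]'
```

```text
time_s: 19.4
eef_pos: [0.5984, -0.1114, 0.0696]
eef_rot: [-0.002, 0.997, -0.072, 0.001]
wrist_force: [-0.8, 14.5, 10.4]
opening: 0.269
time_s: 19.52
eef_pos: [0.5982, -0.1114, 0.0696]
eef_rot: [-0.002, 0.997, -0.072, 0.001]
wrist_force: [-0.4, 14.4, 11.3]
opening: 0.268
```

```bash
python3 -m pendant '[[[0.7,5,0,0,10],[0.6,4,0,0,10],[0.6,4,0,0,10],[0,0,0,0,10]]]'; python3 -m pendant '[[[0.2,1.5,0,0,10],[0,0,0,0,10]]]'
```

```text
time_s: 20.02
eef_pos: [0.5999, -0.0993, 0.0696]
eef_rot: [-0.001, 0.997, -0.072, 0.001]
wrist_force: [-1.2, 9.6, 8.7]
opening: 0.265
time_s: 20.27
eef_pos: [0.6, -0.0983, 0.0695]
eef_rot: [-0.001, 0.997, -0.072, 0.001]
wrist_force: [-1.6, 9.3, 9.4]
opening: 0.26
```

```bash
python3 -m pendant '[[[-2,1.5,0,0,10],[0,0,0,0,10]]]'; python3 -m pendant '[[[-0.5,1.5,0,0,10],[0,0,0,0,10]]]'
```

```text
time_s: 20.52
eef_pos: [0.5984, -0.0979, 0.0696]
eef_rot: [-0.0, 0.997, -0.072, 0.001]
wrist_force: [0.5, 5.0, 6.8]
opening: 0.26
time_s: 20.78
eef_pos: [0.5983, -0.0977, 0.0695]
eef_rot: [0.001, 0.997, -0.072, 0.002]
wrist_force: [2.6, -0.9, 6.0]
opening: 0.264
```

The knob now bears against the notch, with the y force at about zero and the tooth blocking in x. I'll release and rise.

```bash
python3 -m pendant '[[[0,0,0,0,60],[0,0,0,0,60],[0,0,0,0,60],[0,0,30,0,60],[-20,-30,60,0,60],[-40,-45,0,0,20],[0,0,0,0,0],[0,0,0,0,0]]]'; python3 b.py w9.png knob_grip notch slide_grip cell cell_tail; python3 -c "
from h import *
c=cam('side','side9.png')
look('side',c,['knob_grip','cell_tail','cell'])"
```

```text
time_s: 21.78
eef_pos: [0.5387, -0.1685, 0.1511]
eef_rot: [-0.0, 0.997, -0.073, -0.0]
wrist_force: [-0.3, 0.1, -0.1]
opening: 0.064
65.78651225876659 [ 0.61304712 -0.18011134  0.29398671] [-0.09890646 -0.64619486  0.74791208  0.11522685]
wrist tip_of knob_grip 0.57 [593. -97.  77.]
wrist tip_of notch 0.74 [592. -98.  80.]
wrist tip_of slide_grip 0.67 [ 548. -271.   75.]
wrist tip_of slide_grip 0.59 [591. -99.  80.]
wrist tip_of cell 0.74 [ 493. -181.   12.]
wrist tip_of cell 0.72 [ 346. -293.   -4.]
wrist tip_of cell 0.4 [451.  39.   2.]
wrist tip_of cell_tail 0.7 [ 493. -182.   12.]
22.075 [ 0.5391 -0.1677  0.151 ] [-1.46744593e-04  9.97429334e-01 -7.16563577e-02 -2.62392510e-04] [-5.11836934e-01  2.43083039e-01  1.70457220e+00  4.50910453e-05
  1.19453723e+00  1.20237846e+00] 0.0006165228009524237 [-0.32023296  0.53932791  0.05298955]
side tip_of knob_grip 0.55 [593. -96.  82.]
side tip_of knob_grip 0.51 [ 625. -203.   11.]
side tip_of cell_tail 0.72 [606. 425.  -3.]
side tip_of cell_tail 0.71 [ 279. -300.    1.]
side tip_of cell_tail 0.6 [ 490. -183.    7.]
side tip_of cell 0.88 [ 556. -190.   12.]
side tip_of cell 0.67 [560. 473.   0.]
side tip_of cell 0.66 [ 347. -292.   -2.]
```

View pics/w9.png

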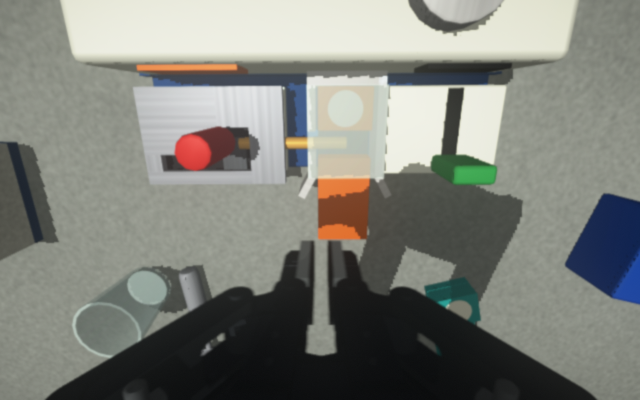

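The knob is parked in the notch, with its top at (195,150). The brass pin reaches across the cell's groove, and the slide tab is at (464,170). Next is the scan slide.

```bash
python3 -m pendant '[[[-9,-52,0,0,0],[-9,-52,0,0,0],[0,0,-45,0,0],[0,0,-36,0,0],[0,0,0,0,0]]]'; python3 -m pendant '[[[12,-1.8,0,0,0],[12,-1.8,0,0,0],[12,-1.8,0,0,0],[12,-1.8,0,0,0],[8,-1.2,0,0,0],[0,0,0,0,0]]]'; python3 -m pendant '[[[3,-0.4,0,0,0],[0,0,0,0,0]]]'
```

```text
time_s: 22.9
eef_pos: [0.5186, -0.271, 0.0673]
eef_rot: [-0.002, 0.997, -0.073, -0.003]
wrist_force: [0.4, -0.2, -0.3]
opening: 0.001
time_s: 23.65
eef_pos: [0.5778, -0.2812, 0.0719]
eef_rot: [0.0, 0.997, -0.072, -0.0]
wrist_force: [-7.4, 0.6, 3.9]
opening: 0.0
time_s: 23.9
eef_pos: [0.5803, -0.2816, 0.0719]
eef_rot: [0.0, 0.997, -0.072, -0.0]
wrist_force: [-6.6, 0.5, 4.7]
opening: 0.005
```

```bash
python3 -m pendant '[[[3,-0.4,0,0,0],[0,0,0,0,0]]]'; python3 -m pendant '[[[2,-0.3,0,0,0],[0,0,0,0,0]]]';
```

```text
time_s: 24.15
eef_pos: [0.5831, -0.2819, 0.0719]
eef_rot: [0.0, 0.997, -0.072, -0.001]
wrist_force: [-7.8, 0.0, 4.2]
opening: 0.0
time_s: 24.4
eef_pos: [0.5832, -0.282, 0.0719]
eef_rot: [-0.0, 0.997, -0.072, -0.003]
wrist_force: [-16.5, 1.9, 9.5]
opening: 0.0
```

The slide has hit its end stop: the force jumped and the motion ended. I'll back off and let it snap back.

```bash
python3 -m pendant '[[[-40,6,0,0,0],[-50,7,0,0,0],[-10,2,30,0,0],[0,30,60,0,0],[0,30,10,0,0],[0,0,0,0,0]]]'; python3 b.py w10.png knob_grip slide_grip cell cell_tail; python3 -c "
from h import *
c=cam('side','side10.png')
look('side',c,['knob_grip','slide_grip','cell_tail','beaker','scoop','spare_cell','jar'])
im=c['img'][:,:,::-1][180:320,220:440]; w=cv2.imread('pics/w10.png')
cv2.imwrite('pics/f.png',np.hstack([cv2.resize(w[:360,:500],None,fx=.8,fy=.8),cv2.resize(im,None,fx=1.8,fy=2.057)]))"
```

```text
time_s: 25.15
eef_pos: [0.4873, -0.2086, 0.1696]
eef_rot: [0.001, 0.997, -0.071, 0.003]
wrist_force: [-0.2, -0.5, -0.7]
opening: -0.003
65.78651225876659 [ 0.560895   -0.2193425   0.31292505] [-0.09822608 -0.64771577  0.74722102  0.11169902]
wrist tip_of knob_grip 0.64 [592. -97.  81.]
wrist tip_of cell 0.96 [ 558. -189.   14.]
wrist tip_of cell 0.91 [ 340. -297.   -3.]
wrist tip_of cell 0.4 [391. -17.   1.]
wrist tip_of cell_tail 0.45 [ 558. -192.   12.]
25.4 [ 0.4849 -0.2097  0.1658] [-8.59768615e-05  9.97360667e-01 -7.26060417e-02 -2.35728527e-04] [-6.32977010e-01  1.47208031e-01  1.78552215e+00 -1.12139070e-04
  1.20935322e+00  1.08319897e+00] 0.0008315862689743938 [-0.16472264  0.09242709  0.32870974]
side tip_of knob_grip 0.53 [593. -96.  82.]
side tip_of slide_grip 0.47 [ 552. -277.   76.]
side tip_of cell_tail 0.69 [ 491. -182.   11.]
side tip_of cell_tail 0.57 [ 280. -299.    3.]
side tip_of cell_tail 0.37 [448.  28.   2.]
side tip_of beaker 0.75 [451.  30.  -2.]
side tip_of scoop 0.81 [395. -15.   1.]
side tip_of scoop 0.33 [449.  30.   0.]
side tip_of scoop 0.17 [ 621. -201.   -0.]
side tip_of spare_cell 0.64 [567. 269.   5.]
```

View pics/f.png

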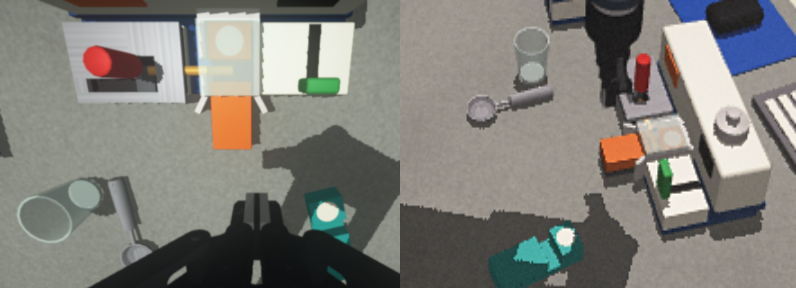

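The knob is parked at (98,60), the pin is through the groove, the cell is in the bay, and the tab is back at the front of its slot at (320,86). The puck, beaker and scoop haven't moved. Handing in.

```bash
python3 -c "
from h import *
print(order.hand_in())"
```

```text
the job is handed in; nothing more can be done
None
```

The job is done and handed in at about 25 s of the 72 s allowed; the hand-in gave no verdict.

**What I did**
- **Cell:** I pulled it from the rack by its window block, turned it half round and set it on the bench. I took it again by the tail and slid it head first, window up, into the bay. It met the stop with about 21 N and moved no further.
- **Index pin:** I drew the knob 59 mm towards the bay, 22 mm sideways and back into the notch. The spring load had fallen to about zero before I let go.
- **Scan slide:** I pushed the tab until the force jumped from 8 to 16 N with no more motion, then backed off.

**Last checks**
- **Knob:** it read (592, -97) mm in world x, y, against about (595, -98) expected for the notch.
- **Pin:** it shows across the cell's groove.
- **Slide:** the tab is back at rest, at (552, -277) mm against (551, -276) expected.
- **Cell:** the side camera put the tail at x = 491 mm and an earlier wrist look said 493–494 mm. That puts the head at the stop within the networks' 4 mm accuracy.
- **Other things:** the beaker, scoop and spare cell read where they started, and the puck looks undisturbed.
- **Robot:** the gripper is clear of everything, with no force on the wrist.

**Checks that failed or disagreed**
- The last wrist look returned no slide reading and placed the cell's tail wrongly at (558, -192) mm, at low confidence.
- The final check found no jar, and I did not re-check the bottle or tip box. The arm went near the bottle and jar only at the start, and never near the tip box.

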